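# Re-zero the lab balance with the stylus

## Task

Zero the balance: take the green-capped vial off the weighing pan and stand it upright in the blue tray beside the white-capped vial. Then, with the pan empty, use the yellow stylus from its stand to press the button in the blue-ringed recess all the way down, hold it there for about a second, and put the stylus back upright in its stand. Set things down gently rather than dropping them, keep off the orange-ringed button, and leave everything else where it is.

Things in the scene. Friction and masses are not known exactly. Their poses are not given: they have to be found in the camera images.
- balance: White bench balance, fixed, at a varying place and yaw, 200 mm wide. Origin: on the table under it, x from its front (console) to its back, z up. Housing from x -30 to +130 mm, 78 mm high; in front of it (x -100 to -30 mm) the console slopes up from 22 to 81 mm high, facing -x. It carries the pan, the console and both buttons.
- pan: Round steel weighing pan, 110 mm across, 6 mm thick, part of the balance, at its x = +55 mm; origin in the middle of its underside, z up; its upper face is 92 mm above the table.
- zero_mouth (a point): Centre of the mouth of the blue-ringed recess, on the console's sloping face, at balance y = -60 mm. z points straight out of the recess, along its axis, tilted 40 degrees from vertical towards the balance's front (-x); x points up the slope. The recess is a round bore 12 mm across with a 2 mm chamfer; the blue button's face, 10 mm across, lies 18 mm below the mouth, so the stylus must come in nearly along the bore.
- zero (a joint): The blue spring button: 0 m out, 0.004 m fully down; moves along the bore; about 1.4 N to start, 4.2 N to bottom. Springs back.
- factory_mouth (a point): The same recess with an orange ring, at balance y = +60 mm: not to be pressed.
- factory (a joint): The orange button, built like the blue one: 0 m out, 0.004 m fully down.
- stylus: Stylus, 120 mm long, about 50 g. Origin at the tip, z along it from the tip to the handle end. Round steel shank 6 mm across with a round end, from 0 to 50 mm; black flange 22 mm across from 50 to 56 mm; round yellow handle 16 mm across from 56 to 120 mm. Starts upright in its stand, tip 10 mm above the table, handle 66 to 130 mm above the table. Its turn about its own axis means nothing.
- stylus_handle (a point): Middle of the stylus handle, on its axis, 90 mm from the tip; 100 mm above the table at the start.
- stand: Grey stylus stand, fixed at a varying place, 70 x 70 x 60 mm high. Origin in the middle of its underside, z up. In the middle of its top an upright round hole 12 mm across, 55 mm deep, with a 3 mm chamfer; the stylus shank stands in it with the flange resting on the stand's top.
- tray: Blue tray, fixed at a varying place and yaw; it and the stand may trade sides. 150 mm (x) by 90 mm (y) by 15 mm high, walls and floor 4 mm thick. Origin in the middle of its underside, z up. The white-capped vial stands in it near x = +45 mm; the half towards x = -30 mm is free.
- vial: Amber glass vial with green cap, about 45 g. Origin in the middle of its foot, z up. Body 28 mm across from 0 to 48 mm, cap 25 mm across from 48 to 64 mm. Starts upright on the pan, not always in its middle.
- old_vial: The same vial with a white cap, standing in the tray; leave it. Origin in the middle of its foot.
- beaker: Glass beaker 70 mm across, 90 mm high, loose; leave it. Origin under its middle.
- reagent: Clear jar with green lid, 66 mm across, 120 mm high; leave it. Origin under its middle.
- rack: White test tube rack, 100 x 200 mm, 116 mm high; leave it. Origin under its middle.
- cap: Blue bottle cap, 34 mm across, 14 mm high, on the table right of the balance; leave it. Origin under its middle.

How it is judged:
By the outcome, as a careful person would: the job done as asked, in the order asked, and still so for the second after the job is handed in, with the robot touching nothing.
It also fails if it takes over 72 s, if anything falls off the work surface, if the arm or the gripper's body presses on something with over 40 N, if the wrist force passes 120 N, or if a joint passes its speed limit or range.

## Robot

A 6-joint arm with a two-finger parallel gripper is mounted at the origin on the work surface. World frame = base frame: x ahead of the robot, y to its left, z up, the work surface at z = 0. Lengths are in m, angles in rad, forces in N, time in s.
With the tool pointing down it reaches from about 0.3 to 0.85 m from the base axis. Payload 5.4 kg.
Tool frame: the origin (TCP) lies at the centre of the arm's flange, where the gripper is bolted on; the fingertips stand 173 mm ahead of it and the grasp point (between the pads) lies 155 mm ahead of it (arm.grasp_offset is the z of the grasp point in the tool frame, in m); z points along the fingers, y is the line along which they close (so a half turn about z gives the same grasp; the last joint's range is limited). The gripper opens to 85 mm and grips with 20 to 120 N. Pads are 22 mm wide; open, the fingers measure 114 mm over their backs; the gripper's body (76 mm by 85 mm) begins 54 mm behind the grasp point. The pads swing forward as they close: fully open they stand 13 mm farther back than shut.
Start: joints at [-1.499, 0.158, 1.597, -0, 1.386, -0.21], TCP at [0.16, -0.552, 0.405] pointing down, gripper open.
Joint ranges: [-2.91, 2.91], [-0.94, 2.29], [0.18, 2.7], [-1.29, 4.43], [0.17, 2.64], [-3, 3]. Speed limits (rad/s): [2.57, 2.57, 3.14, 3.14, 3.14, 3.14].

## Interface

Orientations are given as a rotation vector (axis times angle).
In Python, from rig import arm gives the robot as it stands. The module is installed in compiled form; this text tells all that it offers.
- The arm moves only by the shell command python3 -m crank 'ROWS' [OPENING] [FORCE]. ROWS is text: rows parted by semicolons, each of 4 numbers parted by spaces: the shift along the tool's x, y, z in m, then the turn about the tool's z in rad. In form: dx dy dz turn; .... A call has 1 to 8 rows; each row is the pose to reach, as a shift and turn from the pose commanded when the call began, along the tool's axes at that moment; what a row does not reach only later rows make up. A row lasts 1/10 s, in which the tool goes at most 50 mm and 8.59 degrees, less where a joint would pass 70% of its speed; a pose out of reach is approached as far as the arm can. A call with a gripper value outside its range is refused whole. OPENING is the closure in counts, from 0 (fully open) to 255 (shut), set as the call begins (- or left out, the last holds). The fingers move at their own pace and stop on an object; FORCE is the grip in N (left out, the last holds). Time passes only in rows, so rows that repeat a pose let the fingers close. It gives the time, the measured TCP pose, the force, the opening and the grip force at its end, in the units of the state.
- arm.observe(): the state, without advancing time (a new reading comes with each control period).
- arm.read_camera(name): name is "side" or "top"; returns a dict with "image" (384x512x3 uint8, blue, green, red), "fov_y" (degrees; the focal length in pixels is half the picture's height over the tangent of half this angle, whatever the lens; pixels are square), "cx", "cy" (the principal point, pixels), "k1" (the pictures are not rectified: a ray, as slopes to the right and down, at radius r is drawn at 1 + k1 r^2 times it, then the intrinsics apply), "R" (3x3) and "t" (3): a world point X has camera coordinates R X + t. Camera axes: x right, y down, z forward; pixel columns grow to the right and rows downward; lengths in m; the calibration is good to about 2 mm. A picture is of the moment at which its call begins. There is no depth.
- arm.hand_in(): hands the job in; it is judged then, once.
The state is a dict: "time": time; "qpos": joint angles; "qvel": joint speeds; "effort": joint torques, N m; "tcp_pos": TCP position; "tool_rot": TCP orientation; "wrist_force": force on the tool from outside, world axes, zero at the start; "moment": the same for the moment, N m; "opening": finger opening in m; "grasp_force": force on a finger pad.
Only numpy, scipy, OpenCV 4.12 (cv2) and the standard library are available. Lean on these libraries where they do the work, as an engineer would, in place of code of your own. Each camera call takes 0.05 s, during which the arm holds its last target. There are 200 camera calls.

## Working session

There is one attempt and no reset: what is moved stays moved. The work goes in short steps, Python scripts to look and compute and a shell command to move; the robot and the scene stay as the last step left them, time stands still between calls to the robot, and variables do not carry over. Pictures are saved under pics/ and viewed, at most 10 in all, crops included, and the job is handed in when it is done.

```bash
mkdir -p pics
python3 - <<'E'
from rig import arm
import cv2,numpy as np
for n in("side","top"):
    c=arm.read_camera(n); cv2.imwrite(f"pics/{n}0.png",c["image"])
    print(n,c["fov_y"],c["cx"],c["cy"],c["k1"],np.round(c["R"],3).tolist(),np.round(c["t"],3), np.round(-c["R"].T@c["t"],3))
print(arm.observe(),arm.grasp_offset)
E
```

```text
side 49.067120318456894 254.47138382349306 189.98226595966594 -0.01359235186985262 [[-0.8, -0.6, 0.0], [-0.373, 0.497, -0.783], [0.47, -0.626, -0.622]] [0.491 0.3   0.807] [0.125 0.651 0.736]
top 50.326846399107616 256.36185339644044 188.31328314730735 0.010168916282531736 [[0.001, -0.999, -0.033], [-0.989, 0.004, -0.146], [0.146, 0.033, -0.989]] [0.012 0.61  0.984] [ 0.459 -0.023  1.062]
{'time': 0.1, 'qpos': array([-1.49912367e+00,  1.58989521e-01,  1.59813659e+00, -3.25642499e-05,
        1.38618286e+00, -2.10107028e-01]), 'qvel': array([-0.00107613, -0.00198007, -0.00200826, -0.0006919 , -0.0010111 ,
       -0.00062857]), 'effort': array([-9.28665077e-05, -3.96994328e+01, -3.32336998e+01, -2.54849529e-04,
        4.19853503e-03, -1.42139186e-05]), 'tcp_pos': array([ 0.15984048, -0.55206833,  0.40379797]), 'tool_rot': array([-3.10876521e+00, -4.40924214e-01, -1.36231096e-04]), 'wrist_force': array([ 0.27392131,  0.84668784, -0.46138257]), 'moment': array([ 4.01764646e-02, -1.82391525e-02, -6.13113777e-05]), 'grasp_force': 0.0, 'opening': 0.08529943038277005} 0.1547
```

View pics/side0.png

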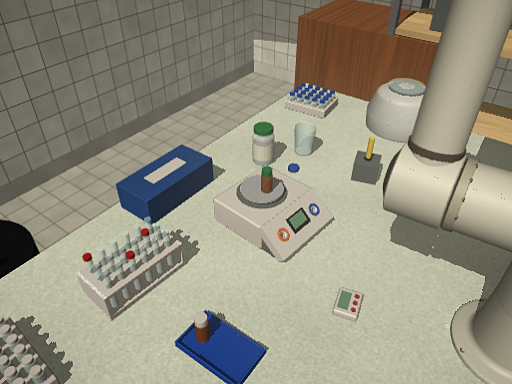

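View pics/top0.png

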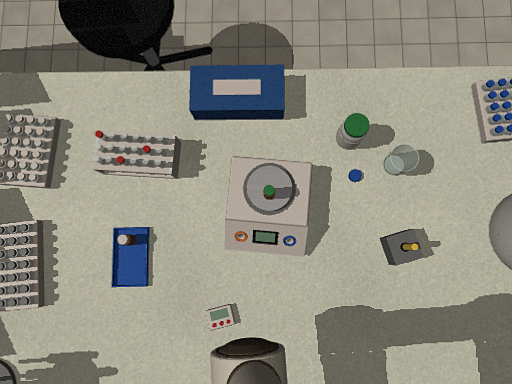

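The top view shows the vial cap at (269,191), blue ring (290,240), orange ring (241,236), the stylus at (411,247) and the tray around (130,257) with the white vial at its far end. The side view shows the same things, with the stylus at (370,148). Next I measure them.

```bash
cat > h.py <<'E'
from rig import arm
import cv2,numpy as np
from scipy.spatial.transform import Rotation as Ro
def cam(n): return arm.read_camera(n)
def ray(c,uv):
    f=192/np.tan(np.radians(c["fov_y"]/2)); K=np.array([[f,0,c["cx"]],[0,f,c["cy"]],[0,0,1.]])
    p=cv2.undistortPoints(np.array([[uv]],float),K,np.array([c["k1"],0,0,0.]))[0,0]
    d=c["R"].T@np.array([p[0],p[1],1]); return -c["R"].T@c["t"],d/np.linalg.norm(d)
def plane(c,uv,z):
    o,d=ray(c,uv); return o+d*(z-o[2])/d[2]
def tri(c1,u1,c2,u2):
    o,d=ray(c1,u1);p,e=ray(c2,u2)
    s=np.linalg.lstsq(np.c_[d,-e],p-o,rcond=None)[0]; a=o+s[0]*d;b=p+s[1]*e
    return (a+b)/2,np.linalg.norm(a-b)
def blobs(c,h0,h1,s=90,v=40,box=None,amin=8):
    m=cv2.inRange(cv2.cvtColor(c["image"],cv2.COLOR_BGR2HSV),(h0,s,v),(h1,255,255))
    if box: k=np.zeros_like(m);x0,y0,x1,y1=box;k[y0:y1,x0:x1]=m[y0:y1,x0:x1];m=k
    n,l,st,ce=cv2.connectedComponentsWithStats(m)
    return m,[(st[i,4],tuple(np.round(ce[i],1)),tuple(int(q) for q in st[i,:4])) for i in range(1,n) if st[i,4]>=amin]
E
python3 - <<'E'
from h import *
S,T=cam("side"),cam("top")
for nm,h0,h1,bs,bt in [("green",45,85,(255,160,280,185),(255,180,285,205)),("blue",105,130,(300,195,325,220),(275,225,305,255)),
  ("orange",5,18,(270,220,295,245),(230,225,252,250)),("yellow",18,33,(355,130,385,165),(395,235,430,260)),
  ("tray",105,130,(160,300,280,384),(100,215,160,300))]:
    print(nm,"S",blobs(S,h0,h1,box=bs)[1],"T",blobs(T,h0,h1,box=bt)[1])
m,_=blobs(T,105,130,box=(100,215,160,300)); 
r=cv2.boxPoints(cv2.minAreaRect(cv2.findNonZero(m))); print("tray corners",r.tolist(),[np.round(plane(T,p,.015),3).tolist() for p in r])
print(np.round(Ro.from_rotvec(arm.observe()["tool_rot"]).as_matrix(),3).tolist())
big=np.hstack([cv2.resize(T["image"][145:260,215:315],None,fx=4,fy=4,interpolation=2),cv2.resize(T["image"][225:270,380:430],(400,360),interpolation=2)[:460] if 0 else np.zeros((460,1,3),np.uint8)])
big2=cv2.resize(S["image"][120:190,345:395],(329,460),interpolation=2)
cv2.imwrite("pics/z1.png",np.hstack([big,big2]))
E
```

```text
green S [(np.int32(90), (np.float64(266.5), np.float64(171.1)), (262, 166, 10, 11))] T [(np.int32(93), (np.float64(268.8), np.float64(190.2)), (264, 185, 11, 11))]
blue S [(np.int32(58), (np.float64(313.7), np.float64(209.1)), (309, 204, 10, 12))] T [(np.int32(65), (np.float64(289.0), np.float64(240.4)), (283, 236, 13, 10))]
orange S [(np.int32(88), (np.float64(283.1), np.float64(234.2)), (277, 228, 13, 14))] T [(np.int32(75), (np.float64(240.4), np.float64(235.9)), (234, 231, 14, 11))]
yellow S [(np.int32(122), (np.float64(369.7), np.float64(147.4)), (365, 137, 10, 22))] T [(np.int32(103), (np.float64(410.4), np.float64(246.3)), (402, 243, 17, 8))]
tray S [(np.int32(3326), (np.float64(222.5), np.float64(350.7)), (175, 310, 91, 74))] T [(np.int32(1858), (np.float64(130.2), np.float64(258.4)), (112, 227, 37, 60))]
tray corners [[112.0, 227.0], [148.0, 227.0], [148.0, 286.0], [112.0, 286.0]] [[0.515, 0.385, 0.015], [0.515, 0.291, 0.015], [0.366, 0.285, 0.015], [0.366, 0.377, 0.015]]
[[0.961, 0.278, -0.0], [0.278, -0.961, 0.001], [0.0, -0.001, -1.0]]
```

View pics/z1.png

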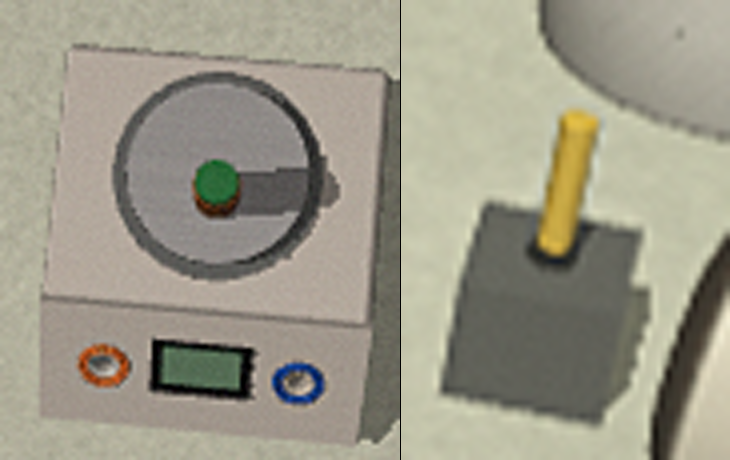

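The crop shows the vial slightly off the pan's middle, blue ring on the right, and the stylus upright in its stand. I'll triangulate these pixels.

```bash
cat >> h.py <<'E'
def where(name):
    pass
E
python3 - <<'E'
from h import *
S,T=cam("side"),cam("top")
for n,a,b in [("vialcap",(266.5,171.1),(268.8,190.2)),("blue",(313.7,209.1),(289,240.4)),("orange",(283.1,234.2),(240.4,235.9)),("handle",(369.7,147.4),(410.4,246.3))]:
    print(n,[np.round(q,4) for q in tri(S,a,T,b)])
print("vial top-only",plane(T,(269.2,190),.155), "old",plane(T,(124,239),.06))
p=[plane(T,q,.0515) for q in((289,240.4),(240.4,235.9))];d=p[1]-p[0];print(p,np.linalg.norm(d),"yaw",np.degrees(np.arctan2(-d[0],d[1])))
E
python3 -m crank '0 0 0 0.14;0 0 0 0.28'
```

```text
vialcap [array([ 0.5918, -0.02  ,  0.1456]), np.float64(0.0024)]
blue [array([ 0.4807, -0.0691,  0.0491]), np.float64(0.0019)]
orange [array([0.4918, 0.0505, 0.0494]), np.float64(0.0023)]
handle [array([ 0.4668, -0.3474,  0.0934]), np.float64(0.0025)]
vial top-only [ 0.5897744  -0.02156639  0.155     ] old [0.48300584 0.33591735 0.06      ]
[array([ 0.47980359, -0.06944311,  0.0515    ]), array([0.49073813, 0.04985308, 0.0515    ])] 0.11979627053257415 yaw -5.237030100370038
time: 0.5
tcp_pos: [0.1599, -0.5523, 0.4046]
tool_rot: [-3.141, 0.006, -0.0]
wrist_force: [-0.1, 0.1, 0.6]
opening: 0.0853
grasp_force: 0.0
```

```bash
python3 -m crank '0.031 -0.038 0 0;0.062 -0.076 0 0;0.093 -0.114 0 0;0.124 -0.152 0 0;0.155 -0.19 0 0;0.186 -0.228 0 0;0.217 -0.266 0 0;0.248 -0.304 0 0' 0 30 | head -2
python3 -m crank '0.031 -0.038 0 0;0.062 -0.076 0 0;0.093 -0.114 0 0;0.124 -0.152 0 0;0.155 -0.19 0 0;0.182 -0.226 0 0;0.182 -0.226 0 0'
python3 - <<'E'
from h import *
T=cam("top");S=cam("side")
print(blobs(T,45,85,box=(255,170,285,210))[1],blobs(S,45,85,box=(255,160,280,185))[1])
cv2.imwrite("pics/a.png",np.hstack([T["image"][130:270,190:340],S["image"][90:230,190:340]]))
E
```

```text
time: 1.3
tcp_pos: [0.4082, -0.2461, 0.4049]
time: 2.0
tcp_pos: [0.5907, -0.0174, 0.4042]
tool_rot: [-3.14, -0.011, -0.001]
wrist_force: [-0.5, -0.4, -0.5]
opening: 0.0855
grasp_force: 0.0
[(np.int32(12), (np.float64(269.0), np.float64(194.4)), (266, 194, 7, 2))] [(np.int32(89), (np.float64(266.5), np.float64(171.2)), (262, 167, 10, 10))]
```

View pics/a.png

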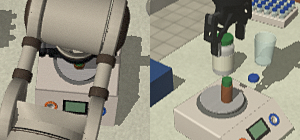

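The gripper stands above the vial and the pan is clear around it, so I descend and grip.

```bash
python3 -m crank '0 0.003 0.04 0;0 0.003 0.08 0;0 0.003 0.11 0;0 0.003 0.122 0;0 0.003 0.122 0' | head -5
python3 -m crank '0 0 0 0;0 0 0 0;0 0 0 0;0 0 0 0;0 0 0 0;0 0 0 0;0 0 0 0;0 0 0 0' 255 30; python3 -m crank '0 0 -0.01 0;0 0 -0.03 0;0 0 -0.07 0;0 0 -0.11 0;0 0 -0.11 0'
```

```text
time: 2.6
tcp_pos: [0.5879, -0.0254, 0.2811]
tool_rot: [-3.141, -0.001, 0.006]
wrist_force: [-0.3, 1.0, 0.6]
opening: 0.0854
time: 3.4
tcp_pos: [0.5894, -0.0245, 0.2841]
tool_rot: [3.141, 0.003, 0.003]
wrist_force: [-1.1, 0.2, 6.1]
opening: 0.0272
grasp_force: 29.6
time: 3.9
tcp_pos: [0.5904, -0.0248, 0.4003]
tool_rot: [3.138, 0.003, 0.019]
wrist_force: [1.1, 0.6, -0.0]
opening: 0.0272
grasp_force: 29.6
```

```bash
python3 -m crank '-0.02 -0.038 0 0;-0.04 -0.078 0 0;-0.06 -0.118 0 0;-0.08 -0.158 0 0;-0.1 -0.198 0 0;-0.12 -0.238 0 0;-0.14 -0.278 0 0;-0.16 -0.318 0 0'|head -2
python3 -m crank '-0.014 -0.028 0 0;-0.022 -0.041 0 0;-0.022 -0.041 0.04 0;-0.022 -0.041 0.08 0;-0.022 -0.041 0.12 0;-0.022 -0.041 0.15 0;-0.022 -0.041 0.17 0;-0.022 -0.041 0.17 0'
python3 - <<'E'
from h import *
T=cam("top");S=cam("side")
cv2.imwrite("pics/b.png",cv2.resize(np.hstack([T["image"][190:320,70:220],S["image"][240:370,140:290]]),None,fx=2,fy=2))
print([(plane(S,q[1],.076),q) for q in blobs(S,45,85,box=(150,240,300,384))[1]])
E
```

```text
time: 4.7
tcp_pos: [0.427, 0.2945, 0.3924]
time: 5.5
tcp_pos: [0.4049, 0.3327, 0.2192]
tool_rot: [3.138, 0.002, -0.011]
wrist_force: [-0.5, 0.2, -0.1]
opening: 0.0269
grasp_force: 29.7
[(array([0.4028715 , 0.32823944, 0.076     ]), (np.int32(55), (np.float64(238.6), np.float64(333.0)), (235, 325, 7, 15)))]
```

View pics/b.png

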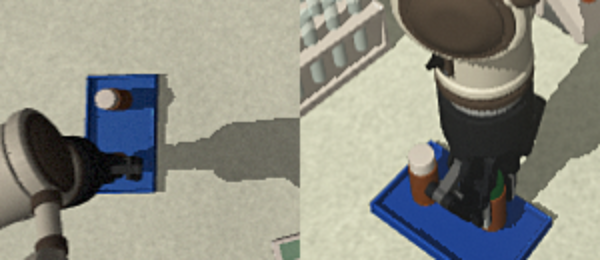

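The vial hangs upright over the free half of the tray, clear of the white-capped one.

```bash
python3 -m crank '0 0 0.01 0;0 0 0.018 0;0 0 0.023 0;0 0 0.023 0'; python3 -m crank '0 0 0.001 0;0 0 0.002 0;0 0 0.003 0;0 0 0.003 0'; python3 -m crank '0 0 0.001 0;0 0 0.001 0;0 0 0.002 0;0 0 0.002 0'
```

```text
time: 6.0
tcp_pos: [0.4059, 0.334, 0.1989]
tool_rot: [3.141, 0.003, -0.002]
wrist_force: [-0.1, 0.2, -0.2]
opening: 0.027
grasp_force: 29.7
time: 6.4
tcp_pos: [0.4063, 0.3342, 0.1967]
tool_rot: [-3.142, -0.003, -0.0]
wrist_force: [-0.0, 1.1, 0.5]
opening: 0.0272
grasp_force: 29.7
time: 6.8
tcp_pos: [0.4066, 0.3343, 0.196]
tool_rot: [3.141, 0.003, 0.0]
wrist_force: [-4.7, -2.5, 10.3]
opening: 0.0271
grasp_force: 30.9
```

```bash
python3 -m crank '0 0 -0.001 0;0 0 -0.001 0;0 0 -0.001 0;0 0 -0.001 0;0 0 -0.001 0' 115 ; python3 -m crank '0 0 -0.03 0;0 0 -0.07 0;0 0 -0.12 0;0 0 -0.17 0;0 0 -0.2 0;0 0 -0.2 0'
python3 - <<'E'
from h import *
S=cam("side")
for nm,r in (("green",blobs(S,45,85,box=(150,240,300,384))[1]),):
    print(nm,[(plane(S,q[1],.060),q) for q in r])
E
```

```text
time: 7.3
tcp_pos: [0.4062, 0.3341, 0.1955]
tool_rot: [3.142, 0.003, -0.0]
wrist_force: [0.4, -0.6, -0.1]
opening: 0.0471
grasp_force: 0.0
time: 7.9
tcp_pos: [0.4075, 0.3348, 0.4017]
tool_rot: [-3.137, -0.003, -0.016]
wrist_force: [0.7, 0.1, 0.1]
opening: 0.0469
grasp_force: 0.0
green [(array([0.4082675, 0.3358383, 0.06     ]), (np.int32(185), (np.float64(233.8), np.float64(339.5)), (227, 332, 14, 17)))]
```

```bash
python3 -m crank '0.004 0.049 0 0;0.008 0.098 0 0;0.012 0.147 0 0;0.016 0.196 0 0;0.02 0.245 0 0;0.024 0.294 0 0;0.028 0.343 0 0;0.032 0.392 0 0'|head -2
python3 -m crank '0.004 0.049 0 0;0.008 0.098 0 0;0.012 0.147 0 0;0.016 0.196 0 0;0.02 0.245 0 0;0.028 0.29 0 0.09;0.028 0.29 0.07 0.09;0.028 0.29 0.07 0.09'
python3 - <<'E'
from h import *
S,T=cam("side"),cam("top");o=arm.observe();print(o["tcp_pos"],Ro.from_rotvec(o["tool_rot"]).as_matrix()[:,0])
cv2.imwrite("pics/c.png",cv2.resize(np.hstack([T["image"][170:300,340:490],S["image"][80:210,300:450]]),None,fx=2,fy=2))
E
```

```text
time: 8.75
tcp_pos: [0.4382, -0.0596, 0.3937]
time: 9.55
tcp_pos: [0.466, -0.348, 0.3194]
tool_rot: [-3.132, 0.142, 0.01]
wrist_force: [-0.9, 0.7, -0.9]
opening: 0.047
grasp_force: 0.0
[ 0.46584096 -0.34646897  0.31910298] [ 0.9960132  -0.08875928 -0.00891601]
```

View pics/c.png

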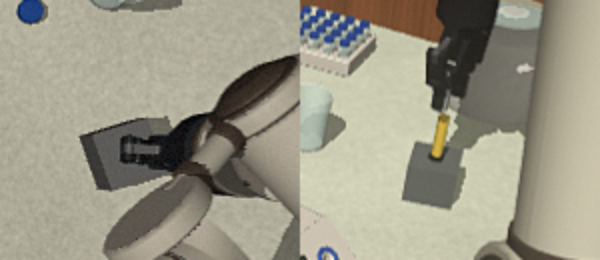

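The open fingers straddle the yellow handle in both views, so I go down, grip lightly and raise it 37 mm, which leaves the tip still in the hole.

```bash
python3 -m crank '0 0 0.03 0;0 0 0.055 0;0 0 0.064 0;0 0 0.064 0' |sed -n '2p;4p'
python3 -m crank '0 0 0 0;0 0 0 0;0 0 0 0;0 0 0 0;0 0 0 0;0 0 0 0' 255 20; python3 -m crank '0 0 -0.01 0;0 0 -0.022 0;0 0 -0.033 0;0 0 -0.037 0;0 0 -0.037 0'
python3 -m crank '-0.005 0 0 0;-0.01 0 0 0;-0.014 0 0.0007 0;-0.014 0 0.0007 0'
```

```text
tcp_pos: [0.4673, -0.3472, 0.2608]
wrist_force: [0.2, 0.6, -0.1]
time: 10.65
tcp_pos: [0.4681, -0.3476, 0.2633]
tool_rot: [3.138, -0.138, 0.003]
wrist_force: [0.5, 4.9, 6.1]
opening: 0.0153
grasp_force: 19.7
time: 11.15
tcp_pos: [0.4677, -0.3479, 0.3]
tool_rot: [3.138, -0.139, 0.002]
wrist_force: [0.4, 2.6, 0.4]
opening: 0.0156
grasp_force: 20.9
time: 11.55
tcp_pos: [0.453, -0.3464, 0.2978]
tool_rot: [-3.138, 0.139, 0.001]
wrist_force: [1.8, 3.8, 1.8]
opening: 0.0152
grasp_force: 20.3
```

```bash
python3 -m crank '-0.004 0 0.0005 0;-0.008 0 0.0015 0;-0.012 0 0.0025 0;-0.016 0 0.0036 0;-0.021 0 0.0055 0;-0.026 0 0.0075 0;-0.03 0 0.0096 0;-0.03 0 0.0096 0'; python3 -m crank '-0.0035 0 0.0021 0;-0.007 0 0.0042 0;-0.01 0 0.0062 0;-0.013 0 0.0084 0;-0.013 0 0.0084 0'
python3 - <<'E'
from h import *
S,T=cam("side"),cam("top")
cv2.imwrite("pics/d.png",cv2.resize(np.hstack([T["image"][190:290,350:460],S["image"][100:200,330:440]]),None,fx=3,fy=3))
E
```

```text
time: 12.35
tcp_pos: [0.423, -0.3436, 0.2881]
tool_rot: [-3.137, 0.139, 0.002]
wrist_force: [1.8, 5.2, 2.3]
opening: 0.0153
grasp_force: 22.5
time: 12.85
tcp_pos: [0.4102, -0.3425, 0.2798]
tool_rot: [-3.137, 0.138, 0.003]
wrist_force: [1.2, 5.9, 4.4]
opening: 0.0154
grasp_force: 24.0
```

View pics/d.png

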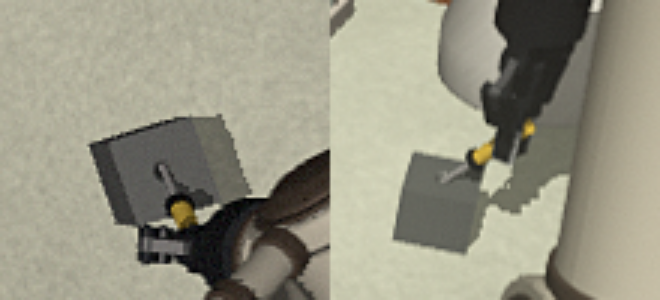

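The stylus now leans about 40° in the grip with its shank over the hole rim. I'll tighten the grip, draw it out along its axis and carry it in front of the blue recess.

```bash
python3 -m crank '0 0 0 0;0 0 0 0;-0.008 0 -0.01 0;-0.016 0 -0.02 0;-0.02 0 -0.05 0;-0.02 0 -0.08 0;-0.02 0 -0.08 0' 255 80; python3 -m crank '-0.004 -0.045 0 0;-0.008 -0.09 0 0;-0.012 -0.135 0 0;-0.016 -0.18 0 0;-0.02 -0.225 0 0;-0.023 -0.265 0.02 0;-0.023 -0.279 0.048 0;-0.023 -0.279 0.048 0'
python3 - <<'E'
from h import *
S,T=cam("side"),cam("top");o=arm.observe();print(o["tcp_pos"],o["time"])
a=cv2.resize(T["image"][200:275,250:315],None,fx=6,fy=6,interpolation=2);b=cv2.resize(S["image"][165:240,285:350],None,fx=6,fy=6,interpolation=2)
cv2.imwrite("pics/e.png",np.hstack([a,b]))
for c,bx in((S,(280,150,380,240)),(T,(250,200,330,290))): print(blobs(c,18,33,box=bx)[1])
E
```

```text
time: 13.65
tcp_pos: [0.3908, -0.3428, 0.3648]
tool_rot: [3.129, -0.139, 0.006]
wrist_force: [0.7, -0.4, -0.4]
opening: 0.0143
grasp_force: 78.5
time: 14.45
tcp_pos: [0.3904, -0.0592, 0.308]
tool_rot: [-3.137, 0.133, 0.013]
wrist_force: [0.2, -0.1, -0.4]
opening: 0.0142
grasp_force: 78.5
[ 0.39221427 -0.06158019  0.31182526] 14.55
[(np.int32(31), (np.float64(356.8), np.float64(189.5)), (355, 185, 5, 9)), (np.int32(47), (np.float64(340.3), np.float64(198.3)), (337, 194, 7, 9))]
[]
```

View pics/e.png

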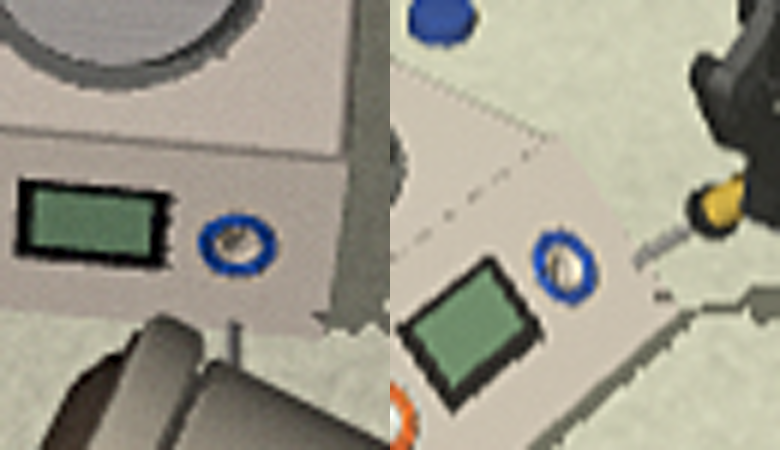

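The top view shows the shank tip at about (289,253.5), in line with the ring at (289,240). The side view has the tip at (326,208.5), ring at (313.7,209) and flange at (338.5,200).

```bash
cat > m.py <<'E'
from h import *
o=arm.observe();X=Ro.from_rotvec(o["tool_rot"]).as_matrix()
bx=np.array([.9958,-.0913,0]);by=np.array([.0913,.9958,0]);a=-np.sin(np.radians(40))*bx+np.array([0,0,np.cos(np.radians(40))])
def onplane(c,uv,p,n):
    O,d=ray(c,uv); return O+d*((p-O)@n)/(d@n)
E
python3 - <<'E'
from m import *
S,T=cam("side"),cam("top")
M,e=tri(S,(313.7,209.1),T,(289,240.4)); t,e2=tri(S,(325.8,208.4),T,(288.8,253.4)); print("M",M,e,"tip",t,e2)
for uv in((338.4,199.8),(340.3,198.3),(356.8,189.5)):
    p=onplane(S,uv,t,by); d=p-t; print(uv,p,np.linalg.norm(d),"tilt",np.degrees(np.arctan2(-d@bx,d[2])))
print("tip rel M: along bx,by,z",(t-M)@bx,(t-M)@by,t[2]-M[2],"along a",(t-M)@a,"perp upslope",(t-M)@np.cross(by,a))
print(o["tcp_pos"])
E
```

```text
M [ 0.480725   -0.06912073  0.04908279] 0.0019487501555411613 tip [ 0.44884716 -0.06768451  0.0690901 ] 0.0006173548523640975
(338.4, 199.8) [ 0.4196747  -0.06500983  0.11255147] 0.0524125647274085 tilt 33.98103776473719
(340.3, 198.3) [ 0.41551844 -0.06462877  0.11937592] 0.060405338719925025 tilt 33.6457547534047
(356.8, 189.5) [ 0.37972584 -0.06134712  0.16432408] 0.11784494420463319 tilt 36.085783672040236
tip rel M: along bx,by,z -0.0318750767549647 -0.0014802594463887116 0.02000731081222895 along a 0.03581539366536096 perp upslope -0.011557874126154498
[ 0.39221427 -0.06158019  0.31182526]
```

```bash
python3 -m crank '0.008 -0.0015 -0.007 0;0.008 -0.0015 -0.007 0;0.015 -0.0015 0.0015 0;0.022 -0.0015 0.01 0;0.026 -0.0015 0.0145 0;0.026 -0.0015 0.0145 0;0.026 -0.0015 0.0145 0'
python3 - <<'E'
from h import *
S,T=cam("side"),cam("top")
a=cv2.resize(T["image"][215:265,265:315],None,fx=8,fy=8,interpolation=2);b=cv2.resize(S["image"][180:230,295:345],None,fx=8,fy=8,interpolation=2)
cv2.imwrite("pics/f.png",np.hstack([a,b]))
E
```

```text
time: 15.35
tcp_pos: [0.4186, -0.062, 0.2978]
tool_rot: [3.138, -0.139, 0.0]
wrist_force: [-0.6, 0.2, -0.9]
opening: 0.0141
grasp_force: 78.6
```

View pics/f.png

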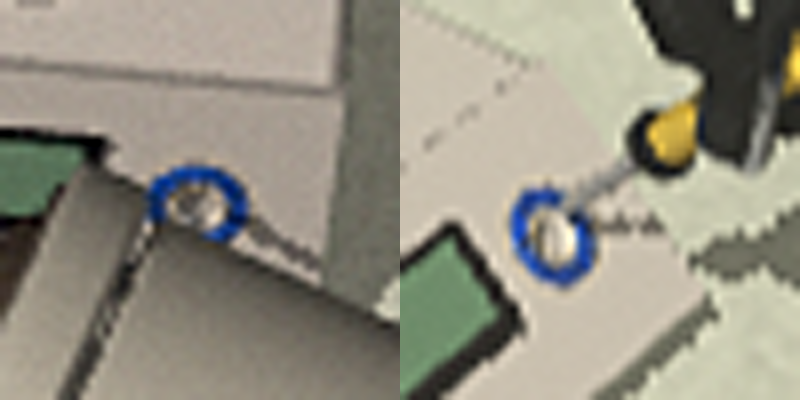

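The side view has the tip at about (316,205.3), just outside the ring at (313.7,209). The top view is covered by the arm there.

Run:
```python
from m import *
S=cam("side");M=np.array([.4807,-.0691,.0491])
u=np.cross(by,a)
for uv in((315.5,205.3),(316.2,205.0)):
    t=onplane(S,uv,M,by);print((t-M)@a,(t-M)@u)
print(blobs(S,105,130,box=(300,195,325,220))[1])
```

```text
0.012559086110257616 0.007012694204196638
0.015332979422515264 0.006889033098344676
[(np.int32(52), (np.float64(313.3), np.float64(209.5)), (309, 204, 10, 12))]
```

```bash
cat >> m.py <<'E'
def proj(c,p):
    f=192/np.tan(np.radians(c["fov_y"]/2)); K=np.array([[f,0,c["cx"]],[0,f,c["cy"]],[0,0,1.]])
    return cv2.projectPoints(np.array([p],float),cv2.Rodrigues(c["R"])[0],c["t"],K,np.array([c["k1"],0,0,0.]))[0].ravel()
E
python3 - <<'E'
from m import *
S=cam("side");M=np.array([.4807,-.0691,.0491]);u=np.cross(by,a)
print("pred tip",proj(S,[.4749,-.0684,.0546]),"pred flange",proj(S,[.4457,-.0657,.0981]))
for uv in((313.8,206.2),(314.3,206.9)):
    t=onplane(S,uv,M,by);print((t-M)@a,(t-M)@u)
# grey/yellow: handle blobs now, vs before (340.3,198.3),(356.8,189.5)
print(blobs(S,18,33,box=(280,150,380,240),amin=4)[1])
for p in([.41552,-.06463,.11938],[.37973,-.06135,.16432]): print(proj(S,np.array(p)+[.0264,-.0004,-.014]),proj(S,np.array(p)+[.0261,-.0008,-.0145]))
E
```

```text
pred tip [316.18265255 208.54366794] pred flange [327.9782943  200.12007803]
0.005405419528905281 0.006933618755560353
0.005458160642404652 0.004808969270239757
[(np.int32(30), (np.float64(344.7), np.float64(187.5)), (343, 184, 5, 8)), (np.int32(42), (np.float64(328.9), np.float64(196.3)), (326, 192, 6, 9))]
[329.5902245 198.5070607] [329.76199535 198.63289241]
[345.19068818 189.91751006] [345.36394178 190.05340717]
```

The first measuring picture was taken while the arm was still settling about 4 mm low, so the tip now sits about 3.5 mm too far up the slope. I'll correct that and then enter slowly.

```bash
python3 -m crank '-0.0027 0 0.0022 0;-0.0027 0 0.0022 0;0.0005 0 0.006 0;0.0037 0 0.0098 0;0.005 0 0.0114 0;0.0063 0 0.0129 0;0.0063 0 0.0129 0'
python3 -m crank '0.0006 0 0.0008 0;0.0013 0 0.0015 0;0.0013 0 0.0015 0'
```

```text
time: 16.25
tcp_pos: [0.4249, -0.0624, 0.2843]
tool_rot: [-3.138, 0.138, 0.001]
wrist_force: [0.3, 0.4, -0.2]
opening: 0.0144
grasp_force: 78.6
time: 16.55
tcp_pos: [0.4261, -0.0625, 0.283]
tool_rot: [3.139, -0.138, -0.0]
wrist_force: [0.2, -0.4, -0.6]
opening: 0.0146
grasp_force: 78.6
```

Run:
```python
from m import *
S=cam("side");M=np.array([.4807,-.0691,.0491]);u=np.cross(by,a)
t1=np.array([.44885,-.06768,.06909])
B=[q for q in blobs(S,18,33,box=(280,150,380,240),amin=4)[1]];print(B)
for q in B:
    H0=np.array([.41552,-.06463,.11938]) if q[1][0]<335 else np.array([.37973,-.06135,.16432])
    P=onplane(S,q[1],H0+.0015*by,by); t=t1+P-H0; print((t-M)@a,(t-M)@u)
```

```text
[(np.int32(32), (np.float64(340.9), np.float64(191.2)), (339, 187, 5, 9)), (np.int32(40), (np.float64(325.7), np.float64(199.7)), (323, 195, 6, 9))]
-0.005706223347476805 0.0013821462520798792
-0.005779977426292783 0.0012103240551306334
```

The tip is about 6 mm inside the bore and nearly centred, so I continue to the button.

```bash
python3 -m crank '0 0 0.0023 0;0.0017 0 0.0046 0;0.0033 0 0.0067 0;0.0049 0 0.009 0;0.0049 0 0.009 0'|sed -n '1,4p'
python3 -m crank '0.0006 0 0.0008 0;0.0013 0 0.0015 0;0.0013 0 0.0015 0;0.0013 0 0.0015 0'|sed -n '1,4p'
python3 -m crank '0.0006 0 0.0008 0;0.0013 0 0.0015 0;0.0013 0 0.0015 0;0.0013 0 0.0015 0'|sed -n '1,4p'
```

```text
time: 17.1
tcp_pos: [0.431, -0.0629, 0.2737]
tool_rot: [-3.138, 0.138, 0.001]
wrist_force: [-0.2, 0.4, -0.8]
time: 17.5
tcp_pos: [0.4323, -0.063, 0.2726]
tool_rot: [-3.139, 0.138, -0.0]
wrist_force: [0.2, 0.6, -0.2]
time: 17.9
tcp_pos: [0.4335, -0.0631, 0.2711]
tool_rot: [-3.138, 0.138, 0.0]
wrist_force: [-0.1, -0.1, -1.2]
```

```bash
for i in 1; do python3 -m crank '0.0006 0 0.0008 0;0.0013 0 0.0015 0;0.0013 0 0.0015 0'|sed -n '1,4p'
python3 -m crank '0.0006 0 0.0008 0;0.0013 0 0.0015 0;0.0013 0 0.0015 0'|sed -n '1,4p'
python3 -m crank '0.0006 0 0.0008 0;0.0006 0 0.0008 0;0.0006 0 0.0008 0'|sed -n '2,4p'
python3 -m crank '0.0006 0 0.0008 0;0.0006 0 0.0008 0;0.0006 0 0.0008 0'|sed -n '2,4p';done
```

```text
time: 18.2
tcp_pos: [0.4348, -0.0633, 0.2696]
tool_rot: [-3.139, 0.138, 0.001]
wrist_force: [-1.3, -0.1, 0.4]
time: 18.5
tcp_pos: [0.4361, -0.0634, 0.2681]
tool_rot: [-3.138, 0.138, 0.001]
wrist_force: [-2.1, 1.0, 2.7]
tcp_pos: [0.4367, -0.0634, 0.2674]
tool_rot: [-3.139, 0.138, 0.0]
wrist_force: [-3.0, 0.3, 3.5]
tcp_pos: [0.4372, -0.0635, 0.267]
tool_rot: [3.139, -0.138, -0.002]
wrist_force: [-6.5, 0.7, 9.3]
```

Spring contact, then a steep rise to about 11 N along the bore: the button is bottomed. I hold, then withdraw along the axis.

```bash
python3 -m crank '0.0003 0 0.0004 0;0.0003 0 0.0004 0;0.0003 0 0.0004 0;0.0003 0 0.0004 0;0.0003 0 0.0004 0;0.0003 0 0.0004 0'|sed -n '1,4p'
python3 -m crank '0 0 0 0;0 0 0 0;0 0 0 0;0 0 0 0;0 0 0 0;0 0 0 0'|sed -n '1,4p'
python3 -m crank '-0.0064 0 -0.0077 0;-0.0128 0 -0.0153 0;-0.0193 0 -0.023 0;-0.0257 0 -0.0306 0;-0.032 0 -0.045 0;-0.032 0 -0.075 0;-0.032 0 -0.105 0;-0.032 0 -0.105 0'
```

```text
time: 19.7
tcp_pos: [0.4374, -0.0635, 0.2668]
tool_rot: [-3.139, 0.138, 0.003]
wrist_force: [-9.0, 1.7, 12.3]
time: 20.3
tcp_pos: [0.4374, -0.0635, 0.2668]
tool_rot: [3.139, -0.138, -0.003]
wrist_force: [-8.5, 1.1, 11.9]
time: 21.1
tcp_pos: [0.4071, -0.0613, 0.3753]
tool_rot: [3.135, -0.138, 0.014]
wrist_force: [0.6, -0.6, -0.1]
opening: 0.0146
grasp_force: 78.9
```

```bash
python3 -m crank '0.002 0.045 0 0;0.004 0.09 0 0;0.006 0.135 0 0;0.008 0.18 0 0;0.0098 0.225 0 0;0.0098 0.265 0.011 0;0.0098 0.2805 0.011 0;0.0098 0.2805 0.011 0'|sed -n '1,4p'; python3 -m crank '0 0 0.02 0;0 0 0.03 0;0.004 0 0.055 0;0.004 0 0.06 0;0.004 0 0.06 0'
python3 - <<'E'
from h import *
S,T=cam("side"),cam("top")
cv2.imwrite("pics/g.png",cv2.resize(np.hstack([T["image"][210:275,370:440],S["image"][120:185,340:410]]),None,fx=5,fy=5,interpolation=2))
E
```

```text
time: 21.9
tcp_pos: [0.3903, -0.3423, 0.3589]
tool_rot: [-3.137, 0.143, 0.001]
wrist_force: [-0.2, -0.0, -0.5]
time: 22.4
tcp_pos: [0.3948, -0.3401, 0.2992]
tool_rot: [-3.136, 0.136, 0.003]
wrist_force: [-0.2, 0.7, -0.6]
opening: 0.0142
grasp_force: 78.9
```

View pics/g.png

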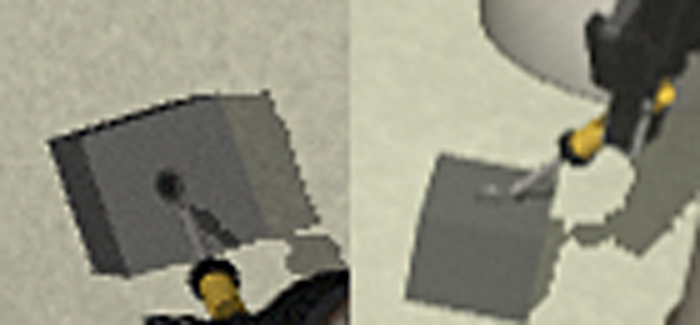

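The shank lines up with the hole (top crop: tip about (182,205), hole (168,185)), just outside it. I insert along the axis, reduce the grip and lever the stylus upright against the far rim.

```bash
python3 -m crank '0.004 0 0.005 0;0.008 0 0.01 0;0.012 0 0.015 0;0.016 0 0.02 0;0.016 0 0.02 0'|sed -n '1,4p'; python3 -m crank '0.004 0 0.002 0;0.0074 0 0.0038 0;0.0074 0 0.0038 0' 255 20
python3 -m crank '0.004 0 -0.003 0;0.008 0 -0.006 0;0.0123 0 -0.0092 0;0.0123 0 -0.0092 0'|sed -n '1,4p'
```

```text
time: 23.0
tcp_pos: [0.4115, -0.3421, 0.28]
tool_rot: [-3.136, 0.138, -0.001]
wrist_force: [4.5, 4.2, -1.8]
time: 23.3
tcp_pos: [0.4164, -0.3432, 0.279]
tool_rot: [-3.135, 0.134, 0.018]
wrist_force: [-21.4, 10.9, 28.5]
opening: 0.0141
grasp_force: 83.7
time: 23.7
tcp_pos: [0.4296, -0.3434, 0.2846]
tool_rot: [-3.134, 0.137, 0.009]
wrist_force: [-5.4, 5.2, 3.1]
```

```bash
cat > tilt.py <<'E'
from m import *
S=cam("side");o=arm.observe();X=Ro.from_rotvec(o["tool_rot"]).as_matrix()
B=sorted([q for q in blobs(S,18,33,box=(340,90,420,200),amin=6)[1]],key=lambda q:q[1][1]);print(B)
p0=o["tcp_pos"]+X[:,2]*.155
P=[onplane(S,q[1],p0,X[:,1]) for q in B]
for p in P: print("rel grasp bx,z",np.round([(p-p0)@X[:,0],p[2]-p0[2]],4))
if len(P)>1:
    d=P[0]-P[-1];print("tilt",np.degrees(np.arctan2(-d@X[:,0],d[2])))
E
python3 tilt.py
```

```text
[(np.int32(22), (np.float64(389.3), np.float64(138.1)), (388, 135, 4, 8)), (np.int32(28), (np.float64(376.4), np.float64(149.9)), (374, 146, 6, 8))]
rel grasp bx,z [-0.0107  0.015 ]
rel grasp bx,z [ 0.0182 -0.0349]
tilt 30.03671603475747
```

The tilt has come down to 30° as planned, so I continue.

```bash
python3 -m crank '0.0046 0 -0.0024 0;0.0092 0 -0.0048 0;0.0137 0 -0.007 0;0.0187 0 -0.0085 0;0.0237 0 -0.01 0;0.0284 0 -0.0114 0;0.0284 0 -0.0114 0'|sed -n '1,4p'; python3 tilt.py;  python3 -m crank '0.005 0 -0.0007 0;0.01 0 -0.0013 0;0.0152 0 -0.0019 0;0.0152 0 -0.0019 0'|sed -n '1,4p'; python3 tilt.py
```

```text
time: 24.45
tcp_pos: [0.4583, -0.3464, 0.2956]
tool_rot: [-3.136, 0.138, 0.005]
wrist_force: [-3.2, 3.8, -1.7]
[(np.int32(26), (np.float64(379.5), np.float64(132.2)), (378, 127, 4, 13)), (np.int32(29), (np.float64(372.4), np.float64(145.3)), (369, 143, 8, 6))]
rel grasp bx,z [-0.009   0.0096]
rel grasp bx,z [ 0.0035 -0.0375]
tilt 14.936283070540014
time: 24.9
tcp_pos: [0.4735, -0.3478, 0.2976]
tool_rot: [-3.136, 0.138, 0.004]
wrist_force: [-3.9, 4.1, -3.6]
[(np.int32(68), (np.float64(372.2), np.float64(137.6)), (367, 124, 10, 23))]
rel grasp bx,z [-0.0067 -0.0166]
```

```bash
python3 -m crank '0.004 0 0.0003 0;0.008 0 0.0006 0;0.008 0 0.0006 0;0.002 0 0 0;-0.004 0 0 0;-0.004 0 0 0'|sed -n '1,4p'; python3 tilt.py; python3 -m crank '0 0 0.004 0;0 0 0.008 0;0 0 0.012 0;0 0 0.012 0'; python3 tilt.py
python3 - <<'E'
from h import *
S=cam("side");m,_=blobs(S,18,33,box=(340,90,420,200))
p=cv2.findNonZero(m);v=cv2.fitLine(p,2,0,.01,.01).ravel();print(v)
from m import proj
q=np.array([.467,-.347,.11]);print("vertical dir",proj(S,q+[0,0,.03])-proj(S,q-[0,0,.03]),proj(S,q))
E
```

```text
time: 25.55
tcp_pos: [0.4705, -0.3476, 0.2997]
tool_rot: [-3.138, 0.14, -0.01]
wrist_force: [4.9, 4.8, -2.0]
[(np.int32(69), (np.float64(373.2), np.float64(136.9)), (368, 124, 10, 22))]
rel grasp bx,z [-0.0075 -0.0157]
time: 26.0
tcp_pos: [0.4709, -0.3476, 0.2883]
tool_rot: [3.138, -0.14, 0.01]
wrist_force: [4.0, 5.8, 0.8]
opening: 0.0141
grasp_force: 75.7
[(np.int32(68), (np.float64(372.3), np.float64(140.7)), (367, 128, 10, 22))]
rel grasp bx,z [-0.0075 -0.0167]
[ 2.9209825e-01 -9.5638829e-01  3.7227942e+02  1.4092647e+02]
vertical dir [  3.6802959  -18.30540425] [371.0316676  142.42195816]
```

About 5° of lean remains, and there is a light sideways force in y. I'll lever a little more, centre it and lower.

```bash
python3 -m crank '0.003 -0.002 0 0;0.006 -0.002 0 0;0.009 -0.002 0 0;0.011 -0.002 0 0;0.011 -0.002 0 0'|sed -n '1,4p'
cat > lean.py <<'E'
from m import *
S=cam("side");m,_=blobs(S,18,33,box=(340,90,420,200))
v=cv2.fitLine(cv2.findNonZero(m),2,0,.01,.01).ravel();print("lean img deg",np.degrees(np.arctan(-v[0]/v[1])-np.arctan(.201)),v[2:])
E
python3 lean.py; python3 -m crank '-0.003 0 0 0;-0.006 0 0 0;-0.006 0 0 0'|sed -n '1,4p'; python3 lean.py
```

```text
time: 26.6
tcp_pos: [0.4803, -0.3471, 0.2868]
tool_rot: [-3.138, 0.138, 0.005]
wrist_force: [-5.2, 2.0, 3.1]
lean img deg 2.482351907471659 [369.625   140.68056]
time: 26.95
tcp_pos: [0.4749, -0.3468, 0.2871]
tool_rot: [3.137, -0.139, 0.002]
wrist_force: [-0.8, -0.5, -0.5]
lean img deg 1.7141895598242978 [371.20547 140.56165]
```

```bash
python3 -m crank '0 0 0.005 0;0 0 0.01 0;0 0 0.014 0;0 0 0.018 0;0 0 0.018 0'|sed -n '1,4p'; python3 lean.py; python3 -m crank '0 0 0.001 0;0 0 0.002 0;0 0 0.003 0;0 0 0.003 0'|sed -n '1,4p'
```

```text
time: 27.5
tcp_pos: [0.4747, -0.3462, 0.2678]
tool_rot: [-3.137, 0.138, 0.002]
wrist_force: [-0.1, 0.7, -1.2]
lean img deg 2.0279197851968473 [370.0435 146.9855]
time: 27.95
tcp_pos: [0.4749, -0.3464, 0.2657]
tool_rot: [-3.138, 0.138, 0.0]
wrist_force: [0.2, 0.2, -0.4]
```

```bash
python3 -m crank '0 0 0.001 0;0 0 0.0015 0;0 0 0.0015 0'|sed -n '1,4p';python3 -m crank '0 0 0.001 0;0 0 0.0015 0;0 0 0.0015 0'|sed -n '1,4p'; python3 lean.py
```

```text
time: 28.25
tcp_pos: [0.4749, -0.3464, 0.2642]
tool_rot: [-3.138, 0.138, 0.0]
wrist_force: [0.3, -0.0, -0.7]
time: 28.55
tcp_pos: [0.4749, -0.3464, 0.2626]
tool_rot: [-3.138, 0.139, 0.0]
wrist_force: [0.2, -0.1, -0.5]
lean img deg 3.646619976976509 [369.6567  148.44775]
```

```bash
python3 -m crank '0 0 0.001 0;0 0 0.002 0;0 0 0.002 0'|sed -n '2p;4p';python3 -m crank '0 0 0.001 0;0 0 0.002 0;0 0 0.002 0'|sed -n '2p;4p';python3 -m crank '0 0 0.001 0;0 0 0.0015 0;0 0 0.0015 0'|sed -n '2p;4p'
```

```text
tcp_pos: [0.4749, -0.3463, 0.2605]
wrist_force: [-0.2, -0.5, -0.9]
tcp_pos: [0.4751, -0.3465, 0.2598]
wrist_force: [-1.7, 1.6, 5.5]
tcp_pos: [0.4753, -0.3466, 0.2597]
wrist_force: [-5.1, 5.1, 13.8]
```

The flange is seated. I relieve the push, open and rise.

```bash
python3 -m crank '0 0 -0.001 0;0 0 -0.0018 0;0 0 -0.0018 0'|sed -n '2p;4p'; python3 -m crank '0 0 0 0;0 0 0 0;0 0 0 0;0 0 0 0;0 0 0 0' 115|sed -n '2p;4,6p'; python3 lean.py; python3 -m crank '0 0 -0.02 0;0 0 -0.05 0;0 0 -0.1 0;0 0 -0.14 0;0 0 -0.14 0;0 0 -0.14 0'|sed -n '1,4p'; python3 lean.py
python3 - <<'E'
from m import *
S,T=cam("side"),cam("top")
print(blobs(S,18,33,box=(340,90,420,200))[1], "was (369.7,147.4) box 365 137 10 22")
print("vial",[(plane(S,q[1],.06),q[2]) for q in blobs(S,45,85,box=(200,300,280,384))[1]],"cap",blobs(S,100,130,box=(282,155,305,178))[1],blobs(T,45,85,box=(330,105,380,145),amin=50)[1])
E
```

```text
tcp_pos: [0.475, -0.3465, 0.2598]
wrist_force: [-2.1, 1.4, 6.5]
tcp_pos: [0.4749, -0.3464, 0.2589]
wrist_force: [0.4, -1.1, -0.2]
opening: 0.0468
grasp_force: 0.0
lean img deg 0.47823182479099413 [370.0476 146.8254]
time: 30.95
tcp_pos: [0.4751, -0.3465, 0.4003]
tool_rot: [3.137, -0.138, 0.003]
wrist_force: [-0.1, -0.7, -0.3]
lean img deg 0.29033929713946716 [369.80157 146.94444]
[(np.int32(127), (np.float64(369.8), np.float64(147.0)), (365, 136, 10, 23))] was (369.7,147.4) box 365 137 10 22
vial [(array([0.4082675, 0.3358383, 0.06     ]), (227, 332, 14, 17))] cap [(np.int32(78), (np.float64(292.9), np.float64(167.6)), (288, 164, 11, 9))] [(np.int32(464), (np.float64(356.2), np.float64(124.8)), (344, 113, 25, 24))]
```

The stylus stands upright at its original pixels and the vial has not moved in the tray, so I hand in.

```bash
python3 -c "
from rig import arm
print(arm.hand_in())"
```

```text
the job is handed in; nothing more can be done
None
```

The job is done and handed in: the vial stands upright in the tray beside the white-capped one, the zero button was pressed to its stop and held for over a second with the pan empty, and the stylus is back upright in its stand.

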